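# Moisture check of the chopping board

## Task

Check whether the chopping board has dried: pick the lime off the red test spot and lower it gently into the deep blue bowl (do not let it drop), then take the yellow moisture meter from its stand and hold it upright on the board with its two pins on the red disc, the pair of pins in line with the wood grain (the long direction of the board). Press only lightly, so that the sprung pins are pushed about half way in and never jammed against the wood, and finish while still holding the meter like that. Leave the bowl and the other kitchen things where they stand.

Things in the scene. Friction and masses are not known exactly. Their poses are not given: they have to be found in the camera images.
- board: thick wooden chopping board, 300 x 200 x 40 mm, fixed. Origin: centre of its underside, on the counter; x runs along its 300 mm length, which is the direction of the grain (dark stripes); its top is 40 mm above the counter
- spot: test spot printed on the board's top: red disc of 36 mm diameter in a white disc with a black ring of 68 mm outer diameter, flat (about 1 mm, nothing to feel). Origin: its centre, at the board's top face, 40 mm above the counter. At the start the lime stands on it
- lime: green lime, a ball of 48 mm diameter, about 70 g, loose, standing on the spot near its centre. Origin: the ball's centre
- bowl: deep blue ceramic bowl, loose, about 0.5 kg, round, 156 mm across the rim (wall 5 mm), 120 mm across the foot, 62 mm high, flat inner floor 6 mm above the counter. Origin: centre of its underside
- stand: grey stand of the meter, fixed: base plate 90 x 80 x 6 mm with a rectangular socket 50 x 40 mm, its top 58 mm above the counter, in which the lowest 24 mm of the meter's housing sit with 2.5 mm play each side; the meter lifts straight up out of it. Origin: centre of its underside
- meter: yellow moisture meter, loose, about 140 g, standing upright in the stand: housing 34 mm (x) x 24 mm (y) x 110 mm (z), z up, black cap on top. Origin: centre of the housing's underside, 34 mm above the counter in the stand. Pick it by the two 34 mm wide side faces (24 mm apart along y) in the upper half
- pin_tips (a point): point midway between the ends of the meter's two blunt 5 mm steel pins, which stand 16 mm apart along the meter's x axis and reach 24 mm below the housing when free; z is the meter's z
- pins (a joint): how far the sprung pins are pushed into the housing, m: 0 free, 0.010 fully in. The spring takes 0.5 N to start and 0.5 N more per mm: about 3 N half way, 5.5 N fully in
- kettle: aluminium kettle, 164 mm across, 200 mm high with its handle, loose; leave alone. Origin: centre of its underside
- garlic_press: steel garlic press lying flat, 190 mm long, 30 mm high, loose; leave alone. Origin: between its handles near the chamber, at the underside
- whisk: red silicone whisk with steel handle, lying, 290 mm long, 52 mm high, loose; leave alone. Origin: near its middle, at the underside
- sauce: amber sauce bottle, 56 mm diameter, 190 mm high, loose; leave alone. Origin: centre of its underside
- mug: white mug, 76 mm diameter, 85 mm high, loose; leave alone. Origin: centre of its underside
Not all that is in view belongs to the job. There is more than one size of the meter; the job needs the middle-sized. What is shaped like the lime but grey or orange is not meant.

How it is judged:
By the outcome, as a careful person would: the job done as asked, in the order asked, and still so for the second after the job is handed in, while the arm keeps its last pose, push and grip.
It also fails if it takes over 59 s, if anything falls off the work surface, if the arm or the gripper's body presses on something with over 40 N, if the wrist force passes 120 N, or if a joint passes its speed limit or range.

## Robot

A 6-joint arm with a two-finger parallel gripper is mounted at the origin on the work surface. World frame = base frame: x ahead of the robot, y to its left, z up, the work surface at z = 0. Lengths are in m, angles in rad, forces in N, time in s.
With the tool pointing down it reaches from about 0.325 to 1 m from the base axis. Payload 5.1 kg.
Tool frame: the origin (TCP) lies at the very end of the fingers, on their centre line; the grasp point (between the pads) lies 19 mm behind it (robot.tcp_to_grasp is the distance from the TCP to the grasp point, in m); z points along the fingers, x is the direction in which the jaws open and shut, and the axes are right-handed (so a half turn about z gives the same grasp; the last joint's range is limited). The gripper opens to 85 mm and grips with 20 to 120 N. Pads are 22 mm wide; open, the fingers measure 114 mm over their backs; the gripper's body (76 mm by 85 mm) begins 54 mm behind the grasp point. The pads swing forward as they close: fully open they stand 13 mm farther back than shut.
Start: joints at [1.196, 0.124, 1.65, -0, 1.367, -0.083], TCP at [0.187, 0.623, 0.231] pointing down, gripper open.
Joint ranges: [-2.61, 2.61], [-1.02, 2.33], [0.03, 2.71], [-1.35, 4.49], [0.32, 2.68], [-2.91, 2.91]. Speed limits (rad/s): [2.57, 2.57, 3.14, 3.14, 3.14, 3.14].

## Interface

Orientations are given as [roll, pitch, yaw] about the fixed x, y, z axes, in that order (R = Rz(yaw) Ry(pitch) Rx(roll)).
In Python, from cell import status, cams, robot, models gives the robot as it stands.
- The arm moves only by the tool jog_arm, never from a script. Its argument "rows" is a list that holds one entry, the list of rows, each a list of 5 numbers: the finger opening in m, from 0 to 0.0854, then the shift along the tool's x, y, z in m, then the turn about the tool's z in rad. In form: [[[jaw, x, y, z, twist], ...]]. A call has 1 to 5 rows; each row shifts and turns the commanded pose from where the row before left it, along the tool's axes as they then stand; what a row does not reach is not made up. A row lasts 1/10 s, in which the tool goes at most 50 mm and 8.59 degrees, less where a joint would pass 70% of its speed; a pose out of reach is approached as far as the arm can. A call is refused whole if a number of a shift passes 0.05 or a number of a turn 0.15, either way. A call with a gripper value outside its range is refused whole. The fingers move at their own pace and stop on an object; "squeeze" is the grip in N (left out, the last holds). Time passes only in rows, so rows that do not move let the fingers close. It gives the time, the measured TCP pose, the force and the opening at its end, in the units of the state.
- status.state(): the state, without advancing time (a new reading comes with each control period).
- cams.camera(name): name is "scene" or "top" or "wrist"; returns the picture (480x640x3 uint8, red, green, blue); there is no depth.
- cams.camera_info(name): a dict with "fov_y" (degrees; the focal length in pixels is half the picture's height over the tangent of half this angle, whatever the lens; pixels are square), "cx", "cy" (the principal point, pixels), "R" (3x3) and "t" (3): a world point X has camera coordinates R X + t; the wrist camera has in their place "tool_from_camera" (4x4, takes a point from camera to tool coordinates, whose origin is the TCP and whose axes are the tool frame's). Camera axes: x right, y down, z forward; pixel columns grow to the right and rows downward; lengths in m; the calibration is good to about 2 mm. A picture is of the moment at which its call begins: read the wrist's pose just before it. camera_info takes no time and is no camera call.
- robot.close_job(): hands the job in, once; it reports no verdict.
Trained networks look in the newest picture that a camera, given by its name, has taken for a name from the list of things; names that differ only in an ending like _2 or _b are one class to them, and where a whole thing is asked for, a point or a joint stands for the part that bears it (a point fixed in the world has none). Each returns a list of dicts, best first, with "conf" (0 to 1); they miss things now and then, are a little off and sometimes report something else, mostly with a low value. They report only what shows in the picture. A call takes as long as a camera call. They do not tell look-alikes from the thing itself.
- models.outline_of(camera, query): "pixels" (480x640 bool, what is visible of it).
- models.mark_of(camera, query): "centre" ([x, y, z] in m, in world coordinates, good to about 4 mm: a listed point, or the origin of a listed thing).
The state is a dict: "time_s": time; "q": joint angles; "qvel": joint speeds; "joint_torque": joint torques, N m; "tool_pos": TCP position; "ee_rot": TCP orientation; "contact_force": force on the tool from outside, world axes, zero at the start; "ft_torque": the same for the moment, N m; "finger_gap": finger opening in m.
Only numpy, scipy, OpenCV 4.12 (cv2) and the standard library are available. Lean on these libraries where they do the work, as an engineer would, in place of code of your own. Each camera call takes 0.05 s, during which the arm holds its last target.

## Working session

There is one attempt and no reset: what is moved stays moved. The work goes in short steps, Python scripts to look and compute and a tool call to move; the robot and the scene stay as the last step left them, time stands still between calls to the robot, and variables do not carry over. Pictures are saved under pics/ and viewed, and the job is handed in when it is done.

Besides the shell and the picture viewer there is one more tool, called after ">>>" as name([rows], argument=value, ...), one row to a line, values as JSON. jog_arm: Moves the arm, as the interface text tells. Its arguments: {"type":"object","properties":{"rows":{"type":"array"},"squeeze":{"type":"number"}},"required":["rows"]}

```bash
ls; mkdir -p pics; python3 - <<'E'
from cell import status, cams, robot, models
import cv2
print(status.state())
for n in ["scene","top","wrist"]:
    im=cams.camera(n); cv2.imwrite(f"pics/a_{n}.png",im[:,:,::-1]); print(n,cams.camera_info(n))
for c in ["scene","top"]:
  for q in ["lime","bowl","spot","board","stand","meter","pin_tips"]:
    try: print(c,q,[(round(d["conf"],2),[round(float(v),4) for v in d["centre"]]) for d in models.mark_of(c,q)])
    except Exception as e: print(c,q,e)
print(status.state()["time_s"])
E
```

```text
pics
{'time_s': 0.0, 'q': array([ 1.19637679e+00,  1.24487295e-01,  1.65167938e+00,  1.69537527e-07,
        1.36750747e+00, -8.25869390e-02]), 'qvel': array([ 0.00110398, -0.00111415, -0.00041535,  0.00075121, -0.00079611,
        0.00099991]), 'joint_torque': array([ 2.39577123e-03, -4.23619473e+01, -3.65450299e+01,  3.34943832e-05,
        7.02951453e-03,  1.20938020e-05]), 'tool_pos': array([0.18680387, 0.62193613, 0.23006137]), 'ee_rot': array([-3.14142078e+00,  2.07438695e-03,  1.27896387e+00]), 'contact_force': array([-1.08265457,  0.5410421 ,  0.87452254]), 'ft_torque': array([ 0.00135999,  0.00092582, -0.04139674]), 'finger_gap': 0.08539135620755754}
scene {'fov_y': 50.18142571362862, 'cx': 324.5037084660866, 'cy': 236.16534173774207, 'R': array([[-0.34319294,  0.93922558,  0.00859775],
       [ 0.70135735,  0.26234303, -0.66277749],
       [-0.62475313, -0.22143046, -0.74876704]]), 't': array([ 0.24943126, -0.30053555,  1.67461436])}
top {'fov_y': 47.6865464075874, 'cx': 325.10824227614273, 'cy': 243.80650326989564, 'R': array([[ 0.00280045, -0.99985321,  0.01690324],
     
[... 928 characters left out ...]
04]), (0.33, [0.5496, -0.0207, 0.0005])]
scene meter [(0.93, [0.4374, 0.3042, 0.0334]), (0.86, [0.525, 0.3996, 0.0183]), (0.81, [0.4113, 0.4239, 0.0323])]
scene pin_tips [(0.51, [0.4173, 0.4284, -0.002])]
top lime [(0.8, [0.5201, -0.0719, 0.0649]), (0.75, [0.3836, -0.1129, 0.0245]), (0.64, [0.3856, -0.0024, 0.0252]), (0.23, [0.5153, -0.0716, 0.0375])]
top bowl [(0.87, [0.5021, -0.3369, -0.0028]), (0.47, [0.512, -0.072, 0.0416])]
top spot [(0.54, [0.512, -0.074, 0.0422])]
top board []
top stand [(0.65, [0.4382, 0.3041, 0.0033]), (0.59, [0.6874, 0.4143, -0.0014])]
top meter [(0.68, [0.4398, 0.3048, 0.036]), (0.58, [0.4107, 0.4265, 0.0296]), (0.58, [0.5285, 0.399, 0.0163])]
top pin_tips []
0.85
```

View pics/a_scene.png

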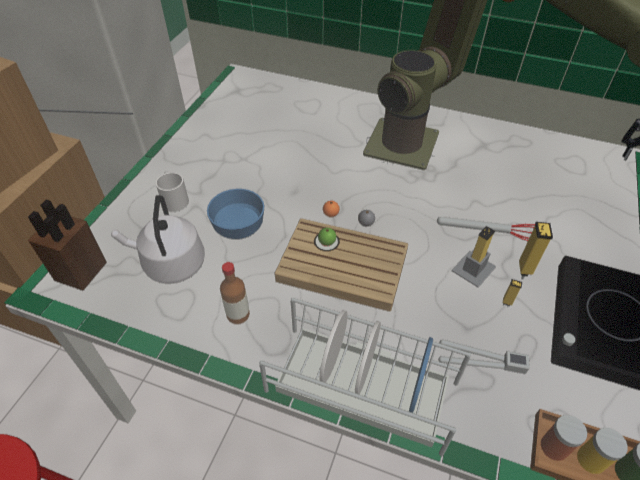

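View pics/a_top.png

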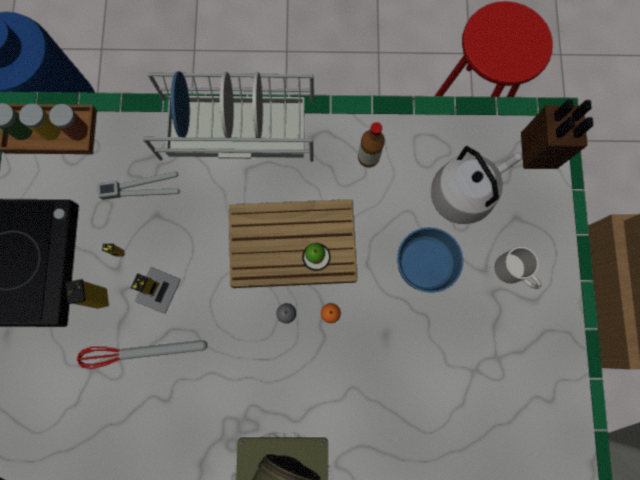

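View pics/a_wrist.png

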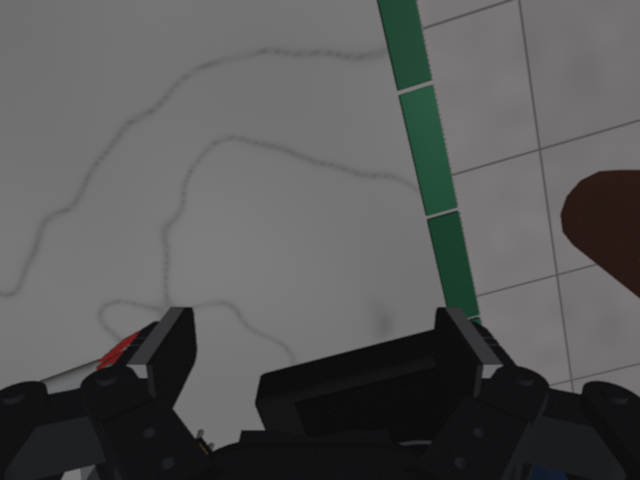

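```bash
cat > h.py <<'E'
from cell import status, cams, robot, models
import cv2, numpy as np
from scipy.spatial.transform import Rotation as Ro
def K(i): 
    f=240/np.tan(np.radians(i["fov_y"])/2); return f,i["cx"],i["cy"]
def pose(name,st=None):
    i=cams.camera_info(name)
    if name!="wrist": return i,i["R"],i["t"]
    st=st or status.state()
    T=np.eye(4);T[:3,:3]=Ro.from_euler("xyz",st["ee_rot"]).as_matrix();T[:3,3]=st["tool_pos"]
    W=np.linalg.inv(T@i["tool_from_camera"]); return i,W[:3,:3],W[:3,3]
def ray(name,uv,z,st=None):
    i,R,t=pose(name,st); f,cx,cy=K(i)
    d=R.T@np.array([(uv[0]-cx)/f,(uv[1]-cy)/f,1]); o=-R.T@t
    return o+d*(z-o[2])/d[2]
def proj(name,X,st=None):
    i,R,t=pose(name,st); f,cx,cy=K(i); c=R@np.array(X)+t
    return np.array([f*c[0]/c[2]+cx,f*c[1]/c[2]+cy])
E
python3 - <<'E'
import cv2
im=cv2.imread("pics/a_top.png")
cv2.imwrite("pics/b1.png",cv2.resize(im[190:300,215:375],None,fx=5,fy=5,interpolation=cv2.INTER_CUBIC))
cv2.imwrite("pics/b2.png",cv2.resize(im[230:330,60:200],None,fx=5,fy=5,interpolation=cv2.INTER_CUBIC))
im=cv2.imread("pics/a_scene.png")
cv2.imwrite("pics/b3.png",cv2.resize(im[205:315,430:570],None,fx=5,fy=5,interpolation=cv2.INTER_CUBIC))
E
```

```text
(no output)
```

View pics/b1.png

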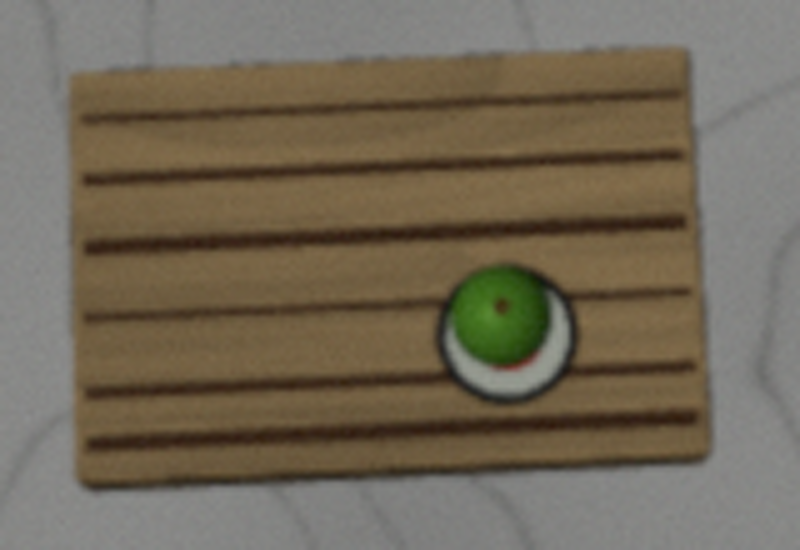

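View pics/b2.png

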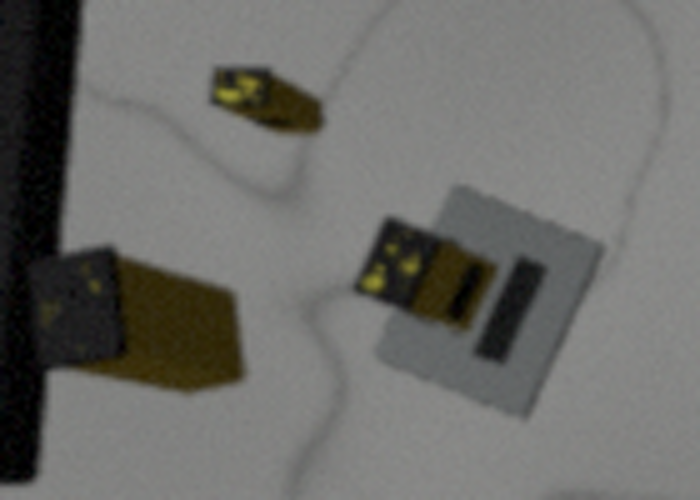

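View pics/b3.png

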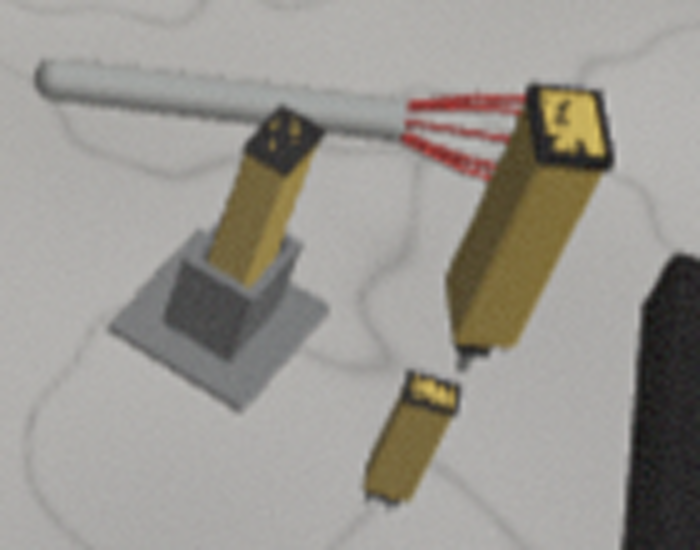

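```bash
python3 - <<'E'
from h import *
def c(u,v,ox,oy): return np.array([(u+.5)/5-.5+ox,(v+.5)/5-.5+oy])
def ang(a,b): d=(b-a)[:2]; return round(np.degrees(np.arctan2(d[1],d[0])),2), round(np.linalg.norm(d),4)
for a,b in [((85,247),(685,222)),((85,181),(683,155)),((85,119),(680,94)),((85,317),(690,292)),((85,393),(695,367)),((85,443),(695,416))]:
    print("stripe",ang(*[ray("top",c(*p,215,190),.04) for p in (a,b)]))
P=[ray("top",c(*p,215,190),.04) for p in [(72,75),(688,48),(710,460),(80,487)]]
print(np.round(P,4),np.mean(P,0),[ang(P[i],P[(i+1)%4]) for i in range(4)])
print("spot",ray("top",c(508,332,215,190),.04))
print("lime",ray("top",c(502,316,215,190),.064))
P=[ray("top",c(*p,60,230),.006) for p in [(458,185),(605,245),(527,418),(378,355)]]
print(np.mean(P,0),[ang(P[i],P[(i+1)%4]) for i in range(4)])
P=[ray("top",c(*p,60,230),.144) for p in [(388,218),(443,240),(412,312),(355,288)]]
print(np.mean(P,0),[ang(P[i],P[(i+1)%4]) for i in range(4)])
# bowl rim ellipse
for cam in ["top","scene"]:
    cams.camera(cam); m=models.outline_of(cam,"bowl"); 
    print(cam,[(d["conf"],d["pixels"].sum()) for d in m][:2])
    p=m[0]["pixels"].astype(np.uint8); cs,_=cv2.findContours(p,0,1); cc=max(cs,key=cv2.contourArea)
    e=cv2.fitEllipse(cc); print(e,ray(cam,e[0],.062))
    for q in ["whisk","kettle","mug","sauce"]: print(q,[(round(d["conf"],2),np.round(d["centre"],3)) for d in models.mark_of(cam,q)][:2])
E
```

```text
stripe (np.float64(-87.18), np.float64(0.2858))
stripe (np.float64(-87.04), np.float64(0.2863))
stripe (np.float64(-87.09), np.float64(0.2861))
stripe (np.float64(-87.24), np.float64(0.2866))
stripe (np.float64(-87.21), np.float64(0.2874))
stripe (np.float64(-87.14), np.float64(0.2864))
[[ 0.6417  0.1353  0.04  ]
 [ 0.6575 -0.1615  0.04  ]
 [ 0.4568 -0.1704  0.04  ]
 [ 0.4426  0.124   0.04  ]] [ 0.54963872 -0.01816053  0.04      ] [(np.float64(-86.96), np.float64(0.2973)), (np.float64(-177.46), np.float64(0.2009)), (np.float64(92.75), np.float64(0.2948)), (np.float64(3.25), np.float64(0.1994))]
spot [ 0.51727328 -0.07524711  0.04      ]
lime [ 0.52048741 -0.07241854  0.064     ]
[0.43960493 0.30199886 0.006     ] [(np.float64(-111.73), np.float64(0.0776)), (np.float64(158.73), np.float64(0.0888)), (np.float64(67.81), np.float64(0.0781)), (np.float64(-21.57), np.float64(0.0881))]
[0.43877789 0.30229332 0.144     ] [(np.float64(-111.27), np.float64(0.0259)), (np.float64(160.36), np.float64(0.0329)), (np.float64(67.83), np.float64(0.0269)), (np.float64(-21.41), np.float64(0.0325))]
top [(0.6, np.int64(3433))]
((429.88848876953125, 259.3543701171875), (64.03221893310547, 66.4079818725586), 111.88225555419922) [ 0.50691441 -0.34027463  0.062     ]
whisk [(0.79, array([0.294, 0.339, 0.001]))]
kettle [(0.68, array([ 0.68 , -0.438,  0.002]))]
mug [(0.74, array([ 0.498, -0.542, -0.005])), (0.35, array([0.436, 0.303, 0.003]))]
sauce [(0.58, array([ 0.779, -0.203, -0.002]))]
scene [(0.65, np.int64(2381))]
((236.44212341308594, 213.20315551757812), (51.41933059692383, 57.10443115234375), 77.00863647460938) [ 0.5216051  -0.32701494  0.062     ]
whisk [(0.93, array([ 0.294,  0.339, -0.001]))]
kettle [(0.83, array([ 0.685, -0.434,  0.001])), (0.68, array([ 0.509, -0.336, -0.004]))]
mug [(0.89, array([ 0.496, -0.547,  0.   ]))]
sauce [(0.79, array([ 0.774, -0.206, -0.001]))]
```

```bash
cat >> h.py <<'E'
def plan(target,yaw=None):
    st=status.state(); p=st["tool_pos"]; y=st["ee_rot"][2]
    R=Ro.from_euler("xyz",st["ee_rot"]).as_matrix()
    d=R.T@(np.array(target)-p); print("tool delta",np.round(d,4),"norm",round(np.linalg.norm(d),4),"dtwist",None if yaw is None else round((-(yaw-y)+np.pi)%(2*np.pi)-np.pi,4),"t",st["time_s"])
E
python3 -c "
from h import *
plan([0.519,-0.072,0.2])"
```

```text
tool delta [-0.5697  0.5177  0.0313] norm 0.7704 dtwist None t 1.45
```

>>> jog_arm([
  [[0.0854,-0.028,0.026,0,0],[0.0854,-0.028,0.026,0,0],[0.0854,-0.028,0.026,0,0],[0.0854,-0.028,0.026,0,0],[0.0854,-0.028,0.026,0,0]],
], squeeze=25)

```text
time_s: 1.95
tool_pos: [0.2717, 0.4497, 0.2314]
ee_rot: [3.141, -0.0, 1.279]
contact_force: [-0.1, 0.7, -0.1]
finger_gap: 0.0856
```

>>> jog_arm([
  [[0.0854,-0.0285,0.026,0,0],[0.0854,-0.0285,0.026,0,0],[0.0854,-0.0285,0.026,0,0],[0.0854,-0.0285,0.026,0,0],[0.0854,-0.0285,0.026,0,0]],
])

```text
time_s: 2.45
tool_pos: [0.3552, 0.2758, 0.2316]
ee_rot: [3.141, -0.001, 1.279]
contact_force: [0.4, 0.2, 1.0]
finger_gap: 0.0856
```

>>> jog_arm([
  [[0.0854,-0.0285,0.026,0,0],[0.0854,-0.0285,0.026,0,0],[0.0854,-0.0285,0.026,0,0],[0.0854,-0.0285,0.026,0,0],[0.0854,-0.0285,0.026,0,0]],
])

```text
time_s: 2.95
tool_pos: [0.4387, 0.1018, 0.2317]
ee_rot: [3.141, -0.001, 1.279]
contact_force: [0.3, -0.0, -0.6]
finger_gap: 0.0857
```

```bash
python3 -c "
from h import *
plan([0.519,-0.072,0.2])
cv2.imwrite('pics/c.png',cams.camera('wrist')[:,:,::-1])"
```

```text
tool delta [-0.1433  0.1268  0.0317] norm 0.194 dtwist None t 2.95
```

View pics/c.png

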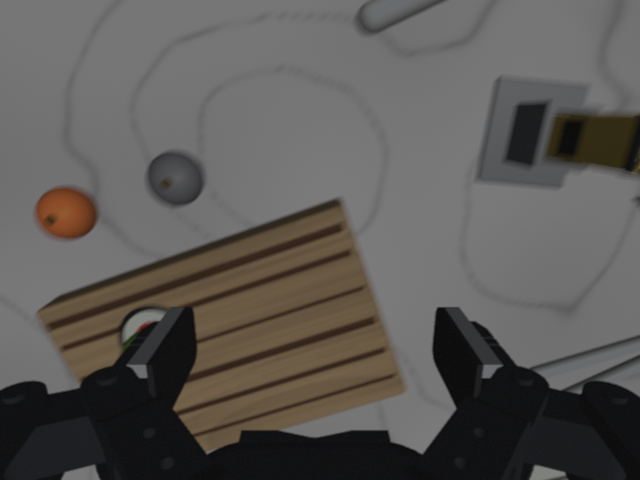

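>>> jog_arm([
  [[0.0854,-0.0285,0.018,0,0],[0.0854,-0.0285,0.018,0,0],[0.0854,-0.0285,0.018,0,0],[0.0854,-0.0285,0.018,0,0],[0.0854,-0.0285,0.018,0,0]],
])

```text
time_s: 3.5
tool_pos: [0.4837, -0.0603, 0.2316]
ee_rot: [3.141, -0.0, 1.279]
contact_force: [0.3, -0.1, 0.3]
finger_gap: 0.0853
```

>>> jog_arm([
  [[0.0854,0,0,0,0],[0.0854,0,0,0,0]],
])

```text
time_s: 3.7
tool_pos: [0.4834, -0.0592, 0.2313]
ee_rot: [-3.141, -0.0, 1.277]
contact_force: [-0.4, -0.1, 0.4]
finger_gap: 0.0854
```

```bash
python3 -c "
from h import *
plan([0.519,-0.072,0.2]); st=status.state()
im=cams.camera('wrist')[:,:,::-1].copy(); cv2.imwrite('pics/d0.png',im)
for q in ['lime','spot','board']: print(q,[(round(d['conf'],2),np.round(d['centre'],4)) for d in models.mark_of('wrist',q)][:3])
for X in ([0.519,-.072,.064],[.517,-.075,.04]): cv2.circle(im,tuple(int(v) for v in proj('wrist',X,st)),2,(255,0,255),-1)
cv2.imwrite('pics/d.png',im)"
```

```text
tool delta [-0.0019  0.0378  0.0312] norm 0.0491 dtwist None t 3.7
lime [(0.9, array([ 0.5225, -0.0686,  0.0647])), (0.79, array([ 0.3794, -0.0029,  0.0256])), (0.65, array([ 0.3851, -0.1072,  0.0275]))]
spot []
board [(0.6, array([ 0.5484, -0.0149, -0.0037]))]
```

View pics/d.png

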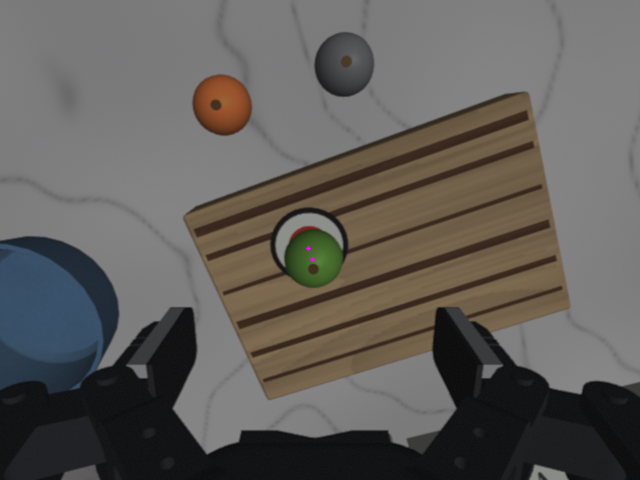

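```bash
python3 -c "
from h import *
print(ray('wrist',(314,259),.064),ray('wrist',(309.5,246.5),.04))
A=ray('wrist',(238,325),.04);B=ray('wrist',(549,224),.04);print(np.degrees(np.arctan2(*(B-A)[1::-1])))
A=ray('wrist',(207,258),.04);B=ray('wrist',(534,145),.04);print(np.degrees(np.arctan2(*(B-A)[1::-1])))
plan([0.520,-0.0705,0.1])"
```

```text
[ 0.5194672  -0.06940114  0.064     ] [ 0.51558439 -0.07232235  0.04      ]
92.9678746320717
93.01203072653799
tool delta [-0.0015  0.0387  0.1314] norm 0.137 dtwist None t 3.9
```

>>> jog_arm([
  [[0.0854,-0.0005,0.013,0.03,0],[0.0854,-0.0005,0.013,0.03,0],[0.0854,-0.0005,0.0125,0.03,0],[0.0854,0,0,0.03,0],[0.0854,0,0,0.03,0]],
])

```text
time_s: 4.4
tool_pos: [0.5201, -0.0706, 0.0803]
ee_rot: [3.141, -0.0, 1.281]
contact_force: [0.8, -0.2, -0.3]
finger_gap: 0.0853
```

>>> jog_arm([
  [[0.0854,0,0,0.02,0],[0.0854,0,0,0.015,0],[0.0854,0,0,0,0]],
])

```text
time_s: 4.7
tool_pos: [0.5182, -0.0705, 0.0441]
ee_rot: [-3.137, 0.0, 1.28]
contact_force: [-0.9, 0.9, -0.3]
finger_gap: 0.085
```

>>> jog_arm([
  [[0.04,0,0,0,0],[0.04,0,0,0,0],[0.04,0,0,0,0],[0.04,0,0,0,0],[0.04,0,0,0,0]],
], squeeze=25)

```text
time_s: 5.2
tool_pos: [0.5212, -0.0719, 0.0481]
ee_rot: [3.139, -0.0, 1.279]
contact_force: [-0.8, -0.7, 6.1]
finger_gap: 0.0469
```

>>> jog_arm([
  [[0.04,0,0,-0.01,0],[0.04,0,0,-0.02,0],[0.04,0,0,-0.03,0],[0.04,0,0,-0.03,0],[0.04,0,0,-0.03,0]],
])

```text
time_s: 5.7
tool_pos: [0.5193, -0.0715, 0.1674]
ee_rot: [-3.141, 0.0, 1.279]
contact_force: [0.7, -0.7, -1.5]
finger_gap: 0.0467
```

```bash
python3 -c "
from h import *
st=status.state();print(st)
im=cams.camera('wrist')[:,:,::-1].copy(); cv2.imwrite('pics/e.png',im)
"
```

```text
{'time_s': 5.7, 'q': array([-2.39272722e-01, -1.06650355e-01,  1.99221912e+00, -1.18469180e-04,
        1.25690765e+00, -1.51815874e+00]), 'qvel': array([ 7.10447270e-06, -3.04398375e-01, -2.55840502e-01, -6.48397385e-05,
        5.55394870e-01,  3.15881232e-04]), 'joint_torque': array([ 7.75702531e-02, -2.93282282e+01, -3.45918274e+01,  1.68819265e-04,
       -3.65597382e-01, -7.51324080e-06]), 'tool_pos': array([ 0.51928861, -0.07153853,  0.1673971 ]), 'ee_rot': array([-3.14071604e+00,  1.58990111e-04,  1.27892272e+00]), 'contact_force': array([ 0.69523228, -0.7292125 , -1.52935052]), 'ft_torque': array([ 0.02520309,  0.00821844, -0.0381128 ]), 'finger_gap': 0.04669494360110924}
```

View pics/e.png

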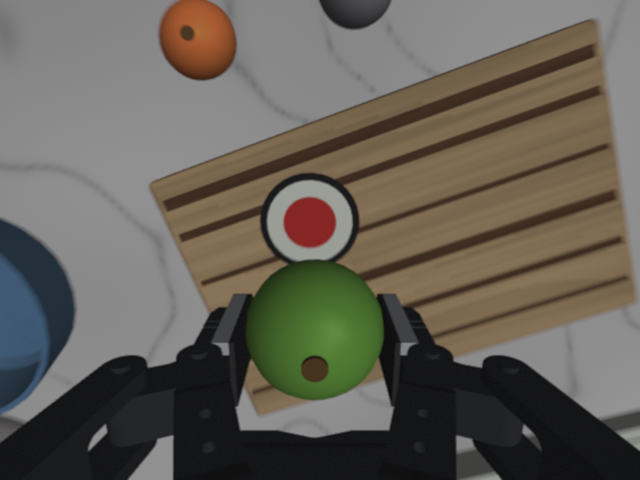

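```bash
python3 -c "
from h import *
print(ray('wrist',(309.5,222),.04),ray('wrist',(309.5,221),.04))
plan([.506,-.336,.165])
"
```

```text
[ 0.52081799 -0.07559444  0.04      ] [ 0.52012066 -0.0753828   0.04      ]
tool delta [-0.2573  0.0599  0.0091] norm 0.2644 dtwist None t 5.75
```

>>> jog_arm([
  [[0.04,-0.036,0.0085,0,0],[0.04,-0.036,0.0085,0,0],[0.04,-0.036,0.0085,0,0],[0.04,-0.036,0.0085,0,0],[0.04,-0.036,0.0085,0,0]],
])

```text
time_s: 6.25
tool_pos: [0.5082, -0.2575, 0.1661]
ee_rot: [-3.141, -0.0, 1.279]
contact_force: [0.4, 1.1, -1.3]
finger_gap: 0.0466
```

```bash
python3 -c "
from h import *
st=status.state();plan([.506,-.336,.165])
im=cams.camera('wrist')[:,:,::-1].copy(); 
print([(round(d['conf'],2),np.round(d['centre'],4)) for d in models.mark_of('wrist','bowl')])
for b in (.506,):
  for a in np.arange(0,6.28,.15):
    cv2.circle(im,tuple(int(v) for v in proj('wrist',[b+.078*np.cos(a),-.336+.078*np.sin(a),.062],st)),2,(255,0,255),-1)
cv2.imwrite('pics/f.png',im)
"
```

```text
tool delta [-0.0758  0.0205  0.0011] norm 0.0785 dtwist None t 6.25
[]
```

View pics/f.png

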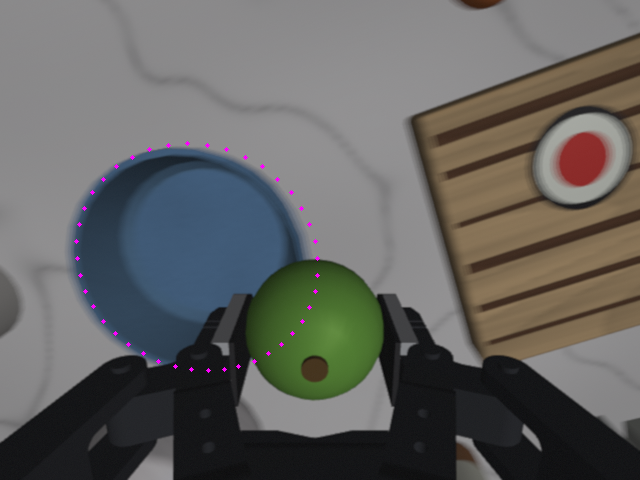

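>>> jog_arm([
  [[0.04,-0.038,0.01,0,0],[0.04,-0.03,0.01,0.01,0],[0.04,-0.01,0,0.01,0],[0.04,0,0,0,0],[0.04,0,0,0,0]],
])

```text
time_s: 6.85
tool_pos: [0.5051, -0.3353, 0.1455]
ee_rot: [-3.14, -0.001, 1.279]
contact_force: [0.2, 0.4, 0.2]
finger_gap: 0.0467
```

```bash
python3 -c "
from h import *
st=status.state();plan([.506,-.338,.014])
im=cams.camera('wrist')[:,:,::-1].copy(); 
for b in (.506,):
  for a in np.arange(0,6.28,.15):
    cv2.circle(im,tuple(int(v) for v in proj('wrist',[b+.078*np.cos(a),-.338+.078*np.sin(a),.062],st)),2,(255,0,255),-1)
cv2.imwrite('pics/g.png',im)
"
```

```text
tool delta [-0.0025  0.0018  0.1315] norm 0.1315 dtwist None t 6.85
```

View pics/g.png

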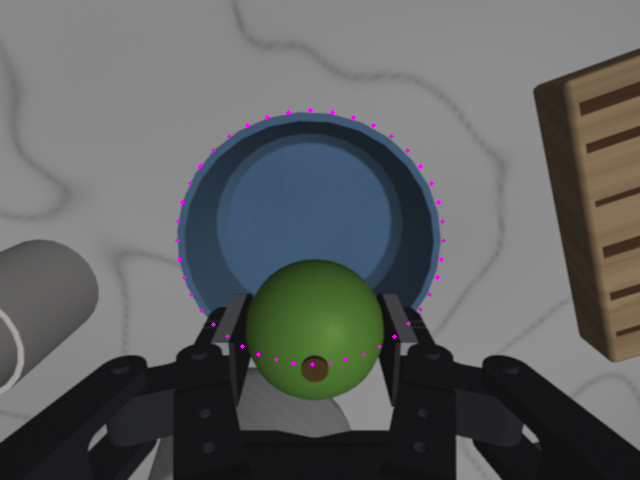

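>>> jog_arm([
  [[0.04,-0.0025,0.002,0.025,0],[0.04,0,0,0.03,0],[0.04,0,0,0.03,0],[0.04,0,0,0.02,0],[0.04,0,0,0.01,0]],
])

```text
time_s: 7.4
tool_pos: [0.5061, -0.3375, 0.0295]
ee_rot: [-3.139, -0.001, 1.281]
contact_force: [-0.4, 0.1, -0.0]
finger_gap: 0.0469
```

>>> jog_arm([
  [[0.04,0,0,0.004,0],[0.04,0,0,0.003,0],[0.04,0,0,0,0]],
])

```text
time_s: 7.7
tool_pos: [0.5075, -0.3399, 0.0254]
ee_rot: [3.14, 0.001, 1.279]
contact_force: [0.1, -0.2, -0.1]
finger_gap: 0.0464
```

>>> jog_arm([
  [[0.04,0,0,0.003,0],[0.04,0,0,0.002,0],[0.04,0,0,0,0]],
])

```text
time_s: 8.0
tool_pos: [0.5067, -0.3397, 0.0194]
ee_rot: [-3.142, 0.0, 1.279]
contact_force: [-0.6, -0.6, -0.9]
finger_gap: 0.0462
```

>>> jog_arm([
  [[0.04,0,0,0.002,0],[0.04,0,0,0.001,0],[0.04,0,0,0,0]],
])

```text
time_s: 8.3
tool_pos: [0.5066, -0.3396, 0.0161]
ee_rot: [-3.141, -0.0, 1.279]
contact_force: [0.6, -0.5, -0.4]
finger_gap: 0.0465
```

>>> jog_arm([
  [[0.04,0,0,0.001,0],[0.04,0,0,0.001,0],[0.04,0,0,0,0]],
])

```text
time_s: 8.6
tool_pos: [0.5068, -0.3397, 0.0144]
ee_rot: [3.141, 0.0, 1.279]
contact_force: [-0.0, 0.2, -0.8]
finger_gap: 0.0463
```

>>> jog_arm([
  [[0.04,0,0,0.001,0],[0.04,0,0,0,0]],
])

```text
time_s: 8.8
tool_pos: [0.5072, -0.3399, 0.0142]
ee_rot: [3.141, 0.0, 1.279]
contact_force: [-1.0, 1.2, 4.8]
finger_gap: 0.0466
```

```bash
python3 -c "
from h import *
print(status.state()['contact_force'])
cv2.imwrite('pics/i.png',cams.camera('scene')[150:270,170:330,::-1].repeat(5,0).repeat(5,1))
"
```

```text
[-1.01794472  1.24658976  4.82660931]
```

View pics/i.png

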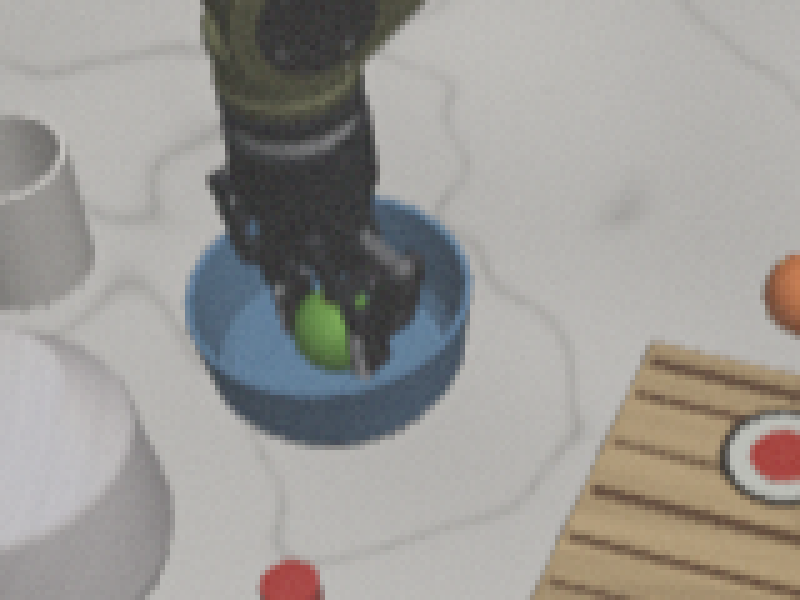

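>>> jog_arm([
  [[0.05,0,0,0,0],[0.055,0,0,0,0],[0.06,0,0,0,0],[0.062,0,0,0,0]],
])

```text
time_s: 9.25
tool_pos: [0.5065, -0.3395, 0.013]
ee_rot: [-3.141, -0.0, 1.279]
contact_force: [0.4, 0.3, 0.3]
finger_gap: 0.0617
```

>>> jog_arm([
  [[0.062,0,0,-0.01,0],[0.062,0,0,-0.02,0],[0.062,0,0,-0.03,0],[0.062,0,0,-0.035,0],[0.062,0,0,-0.035,0]],
])

```text
time_s: 9.75
tool_pos: [0.5066, -0.3395, 0.1451]
ee_rot: [3.142, 0.0, 1.279]
contact_force: [0.6, 0.2, -0.1]
finger_gap: 0.0619
```

```bash
python3 -c "
from h import *
plan([.5,-.1,.22],1.192)
cv2.imwrite('pics/j.png',cams.camera('wrist')[:,:,::-1])
"
```

```text
tool delta [ 0.2275 -0.0752 -0.0749] norm 0.2511 dtwist 0.087 t 9.75
```

View pics/j.png

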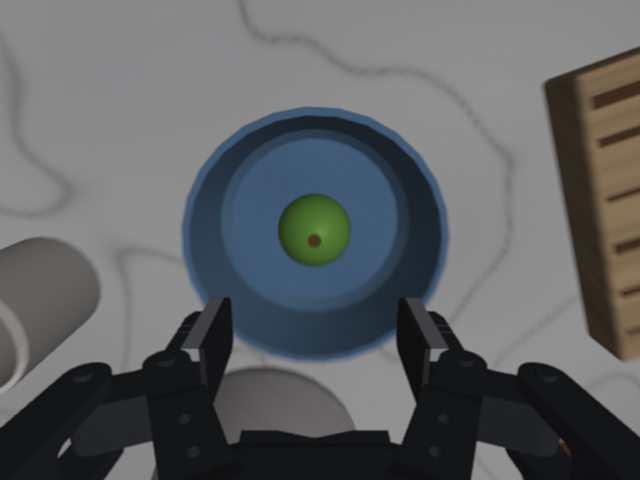

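>>> jog_arm([
  [[0.062,0.038,-0.015,-0.015,0],[0.062,0.038,-0.015,-0.015,0],[0.062,0.038,-0.015,-0.015,0],[0.062,0.038,-0.015,-0.015,0],[0.062,0.038,-0.015,-0.015,0]],
])

```text
time_s: 10.3
tool_pos: [0.4892, -0.1347, 0.2196]
ee_rot: [3.14, -0.0, 1.279]
contact_force: [0.2, -1.0, 0.0]
finger_gap: 0.0623
```

>>> jog_arm([
  [[0.062,0.038,-0.015,-0.015,0.04],[0.062,0.03,-0.015,-0.01,0.04],[0.062,0,0,0,0],[0.062,0,0,0,0]],
])

```text
time_s: 10.7
tool_pos: [0.4818, -0.0617, 0.2441]
ee_rot: [3.14, 0.0, 1.201]
contact_force: [-0.2, 0.2, 0.2]
finger_gap: 0.0617
```

```bash
python3 -c "
from h import *
st=status.state(); plan([.438,.303,.24],1.192)
im=cams.camera('wrist');cv2.imwrite('pics/k.png',im[:,:,::-1])
print([(round(d['conf'],2),np.round(d['centre'],4)) for d in models.mark_of('wrist','spot')])
r=cv2.inRange(im,(100,0,0),(255,70,70)); n,l,s,c=cv2.connectedComponentsWithStats(r)
for k in np.argsort(-s[1:,4])[:3]+1: print(s[k],c[k],ray('wrist',c[k],.04,st))
im=cams.camera('top')
r=cv2.inRange(im,(90,0,0),(255,60,60)); n,l,s,c=cv2.connectedComponentsWithStats(r)
for k in np.argsort(-s[1:,4])[:5]+1: print('top',s[k],c[k],ray('top',c[k],.04))
im=cams.camera('scene')
r=cv2.inRange(im,(90,0,0),(255,90,90)); n,l,s,c=cv2.connectedComponentsWithStats(r)
for k in np.argsort(-s[1:,4])[:5]+1: print('scene',s[k],c[k],ray('scene',c[k],.04))
for cn in ('top','scene'): print([(round(d['conf'],2),np.round(d['centre'],4)) for d in models.mark_of(cn,'spot')])
"
```

```text
tool delta [ 0.3242 -0.1727  0.0038] norm 0.3674 dtwist 0.009 t 10.7
[(0.85, array([ 0.5144, -0.0701,  0.0414]))]
[ 296  223   39   37 1127] [314.86779059 241.08695652] [ 0.51404199 -0.07406862  0.04      ]
[196  85  54  52 685] [220.73284672 115.18248175] [ 0.38529619 -0.10707705  0.04      ]
[214 108   4   1   4] [215.5 108. ] [ 0.37865744 -0.10868501  0.04      ]
top [ 462    2   90   81 5699] [507.16652044  41.90384278] [ 1.08327034 -0.56619276  0.04      ]
top [ 77 347  42  15 182] [ 96.36263736 352.62637363] [0.29162114 0.42217469 0.04      ]
top [ 79 358  40  11 137] [ 98.64963504 363.47445255] [0.26759675 0.41496611 0.04      ]
top [371 123  11  10  92] [375.97826087 127.47826087] [ 0.84334419 -0.22214909  0.04      ]
top [362 134  10  14  66] [366.57575758 140.62121212] [ 0.80835848 -0.19826106  0.04      ]
scene [   0  141  104  142 5721] [ 47.51739206 207.85561965] [ 0.66733964 -0.83485198  0.04      ]
scene [   0   63   57  129 3804] [ 20.16272345 129.00630915] [ 0.40854089 -1.15699404  0.04      ]
scene [   0  434   73   46 1759] [ 21.83911313 461.66458215] [ 1.23263556 -0.4244703   0.04      ]
scene [220 262  25  41 388] [229.3556701 282.2757732] [ 0.72011918 -0.2498805   0.04      ]
scene [543 439  34  22 347] [559.55331412 451.07492795] [0.85938716 0.53148668 0.04      ]
[(0.72, array([ 0.5147, -0.0706,  0.0443])), (0.7, array([ 0.5008, -0.5455, -0.0029]))]
[(0.66, array([ 0.5157, -0.0744,  0.0383]))]
```

View pics/k.png

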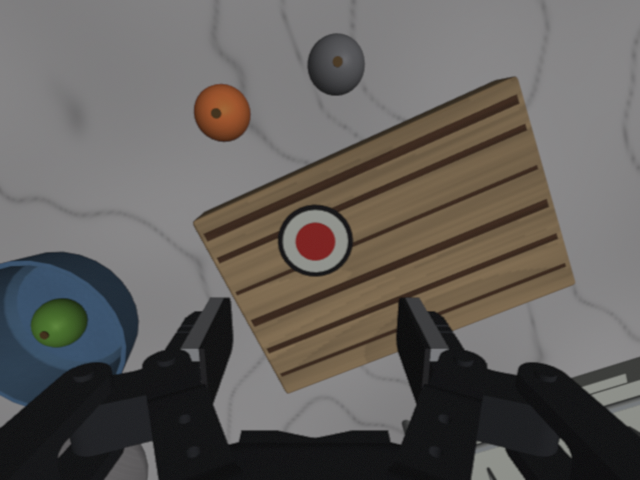

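>>> jog_arm([
  [[0.062,0.039,-0.022,0,0],[0.062,0.039,-0.022,0,0],[0.062,0.039,-0.022,0,0],[0.062,0.039,-0.022,0,0],[0.062,0.039,-0.022,0,0]],
])

```text
time_s: 11.5
tool_pos: [0.4498, 0.1606, 0.2431]
ee_rot: [3.142, 0.0, 1.198]
contact_force: [1.0, -0.2, 0.7]
finger_gap: 0.062
```

>>> jog_arm([
  [[0.062,0.039,-0.022,0,0],[0.062,0.039,-0.022,0,0],[0.062,0.039,-0.022,0,0.01],[0.062,0,0,0,0],[0.062,0,0,0,0]],
])

```text
time_s: 12.0
tool_pos: [0.431, 0.2927, 0.2428]
ee_rot: [-3.141, 0.001, 1.19]
contact_force: [-0.2, -0.6, 0.5]
finger_gap: 0.0621
```

```bash
python3 -c "
from h import *
st=status.state(); plan([.438,.303,.24],1.192)
im=cams.camera('wrist')[:,:,::-1].copy();cv2.imwrite('pics/l0.png',im)
for q in ('meter','stand'):print([(round(d['conf'],2),np.round(d['centre'],4)) for d in models.mark_of('wrist',q)])
def box(c,y,hx,hy,z,col):
  R=np.array([[np.cos(y),-np.sin(y)],[np.sin(y),np.cos(y)]])
  P=[proj('wrist',[*(R@np.array([a*hx,b*hy])+c),z],st) for a,b in ((1,1),(1,-1),(-1,-1),(-1,1))]
  cv2.polylines(im,[np.int32(np.round(P))],True,col,1)
y=np.radians(-21.5); c=np.array([.4385,.3027])
box(c,y,.045,.04,.006,(255,0,255)); box(c,y,.017,.012,.144,(255,255,0)); box(c,y,.017,.012,.058,(0,255,255))
cv2.imwrite('pics/l.png',im)
"
```

```text
tool delta [0.0121 0.0026 0.0027] norm 0.0127 dtwist -0.0016 t 12.0
[(0.97, array([0.4389, 0.3047, 0.0342])), (0.88, array([0.5433, 0.396 , 0.0027])), (0.56, array([0.4828, 0.4252, 0.0151]))]
[(0.57, array([0.4376, 0.3027, 0.0009]))]
```

View pics/l.png

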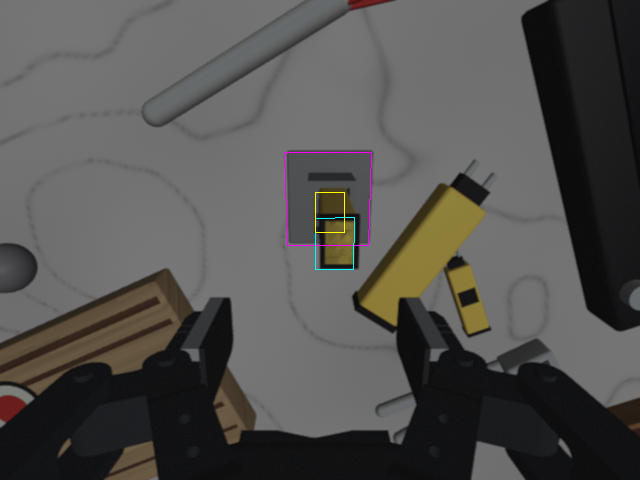

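```bash
python3 - <<'E'
from h import *
a=cv2.imread("pics/a_scene.png");b=cams.camera('scene')[:,:,::-1]
f=lambda im:cv2.resize(im[190:320,420:580],None,fx=2.4,fy=2.4,interpolation=cv2.INTER_CUBIC)
t0=cv2.imread("pics/a_top.png");t1=cams.camera('top')[:,:,::-1]
g=lambda im:cv2.resize(im[220:350,50:210],None,fx=2.4,fy=2.4,interpolation=cv2.INTER_CUBIC)
cv2.imwrite("pics/m.png",np.vstack([np.hstack([f(a),f(b)]),np.hstack([g(t0),g(t1)])])[:600,:800])
cv2.imwrite("pics/m2.png",b)
E
```

```text
(no output)
```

View pics/m.png

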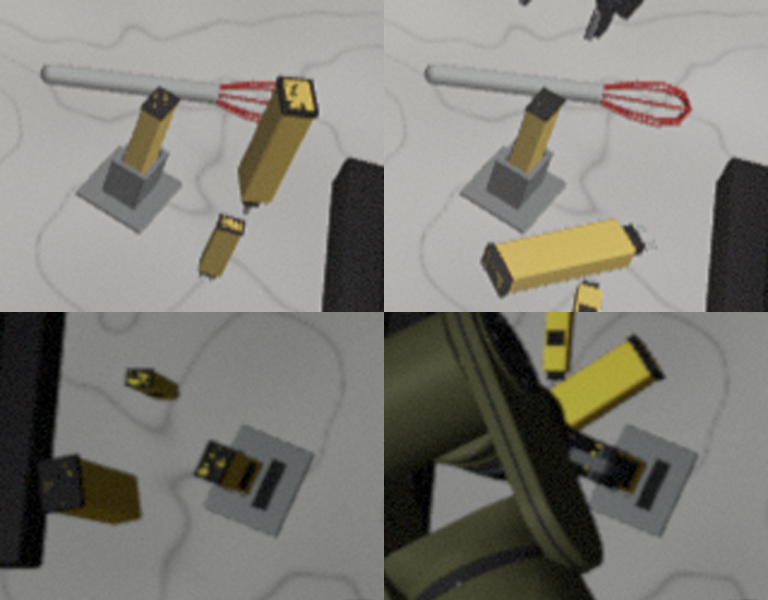

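View pics/m2.png

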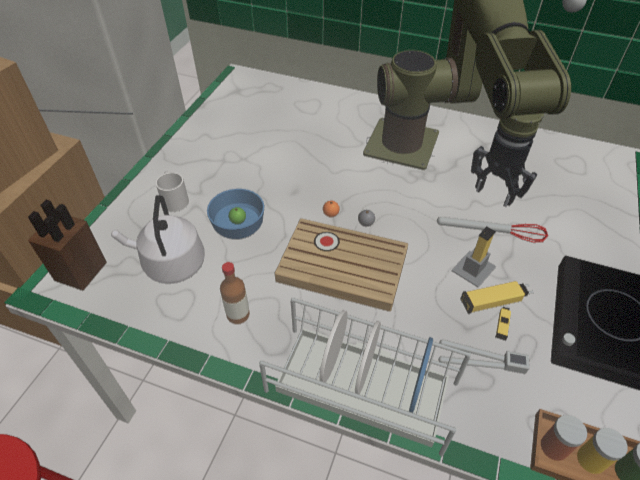

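>>> jog_arm([
  [[0.062,0.0134,0.003,0,0],[0.062,0,0,0.03,0],[0.062,0,0,0.03,0],[0.062,0,0,0,0]],
])

```text
time_s: 12.65
tool_pos: [0.4366, 0.3014, 0.1785]
ee_rot: [-3.136, 0.007, 1.187]
contact_force: [-0.4, -0.4, -0.3]
finger_gap: 0.062
```

```bash
python3 -c "
from h import *
st=status.state(); plan([.439,.304,.092],1.192)
im=cams.camera('wrist')[:,:,::-1].copy();cv2.imwrite('pics/n.png',im)
"
```

```text
tool delta [0.0039 0.0017 0.0865] norm 0.0866 dtwist -0.0046 t 12.65
```

View pics/n.png

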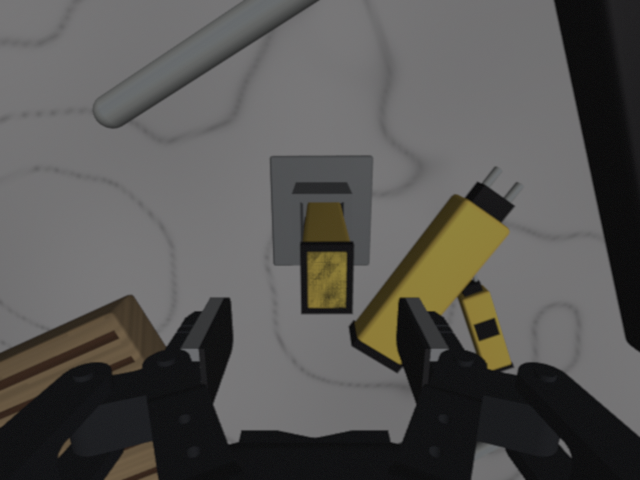

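>>> jog_arm([
  [[0.062,0,0,0,0],[0.062,0,0,0,0]],
])

```text
time_s: 12.9
tool_pos: [0.4401, 0.3041, 0.1856]
ee_rot: [3.139, -0.003, 1.188]
contact_force: [-0.5, -0.5, -1.6]
finger_gap: 0.0617
```

```bash
python3 -c "
from h import *
st=status.state(); plan([.439,.304,.092],1.192); print(st['q'],st['qvel'],st['ee_rot'])
im=cams.camera('wrist')[:,:,::-1].copy();cv2.imwrite('pics/o.png',im)
y=cv2.inRange(im,(0,60,70),(90,255,255)); n,l,s,c=cv2.connectedComponentsWithStats(y); print(s[s[:,4]>300],c[s[:,4]>300])
def box(c,y,hx,hy,z,col):
  R=np.array([[np.cos(y),-np.sin(y)],[np.sin(y),np.cos(y)]])
  P=[proj('wrist',[*(R@np.array([a*hx,b*hy])+c),z],st) for a,b in ((1,1),(1,-1),(-1,-1),(-1,1))]
  cv2.polylines(im,[np.int32(np.round(P))],True,col,1)
y=np.radians(-21.5); c=np.array([.439,.304])
box(c,y,.017,.012,.144,(255,0,255))
box(c,y,.045,.04,.006,(255,0,255))
cv2.imwrite('pics/o.png',im)
"
```

```text
tool delta [-0.0007 -0.0012  0.0936] norm 0.0936 dtwist -0.0035 t 12.9
[ 5.04306035e-01 -1.00877237e-01  1.95510738e+00 -4.90911065e-05
  1.28376764e+00 -6.84175558e-01] [ 0.00425293  0.00062095 -0.0007487  -0.00143917 -0.00295067  0.00052569] [ 3.13928404e+00 -2.75602167e-03  1.18849859e+00]
[[     0      0    640    480 278824]
 [    88      0    207    120   1222]
 [   263    150    101    126   8173]
 [   349    188    149    170   8395]
 [   452    275     50     84   1737]
 [     0    295    146    108   5915]
 [     0    393     40     34    382]
 [   110    442     44     30    631]
 [   109    462     49     18    491]] [[322.43616403 236.47010659]
 [191.73076923  62.14729951]
 [313.57286186 197.06974183]
 [425.45134008 267.83871352]
 [475.64306275 320.09671848]
 [ 71.7660186  350.63195266]
 [ 13.56020942 409.26701571]
 [133.98098257 454.88906498]
 [139.61303462 473.16700611]]
```

View pics/o.png

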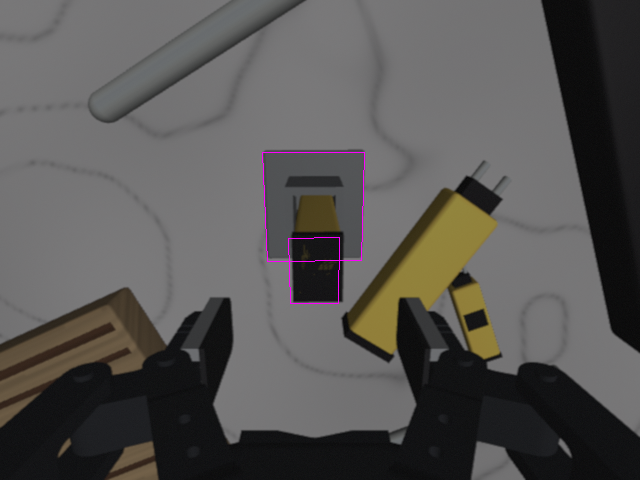

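>>> jog_arm([
  [[0.062,0,-0.001,0.02,0],[0.062,0,0,0.02,0],[0.062,0,0,0.02,0],[0.062,0,0,0.02,0],[0.062,0,0,0.012,0]],
])

```text
time_s: 13.45
tool_pos: [0.4379, 0.3042, 0.091]
ee_rot: [3.142, -0.0, 1.189]
contact_force: [-0.9, -0.1, 0.0]
finger_gap: 0.062
```

>>> jog_arm([
  [[0.062,0,0,0,0],[0.062,0,0,0,0]],
])

```text
time_s: 13.65
tool_pos: [0.4386, 0.3045, 0.0923]
ee_rot: [3.141, -0.001, 1.189]
contact_force: [-1.0, -0.4, 0.6]
finger_gap: 0.062
```

```bash
python3 -c "
from h import *
st=status.state(); plan([.439,.304,.092],1.192); print(st['contact_force'])
im=cams.camera('wrist')[:,:,::-1].copy();cv2.imwrite('pics/p.png',im)"
```

```text
tool delta [-0.0003  0.0006  0.0003] norm 0.0008 dtwist -0.003 t 13.65
[-0.99369167 -0.38709157  0.56076812]
```

View pics/p.png

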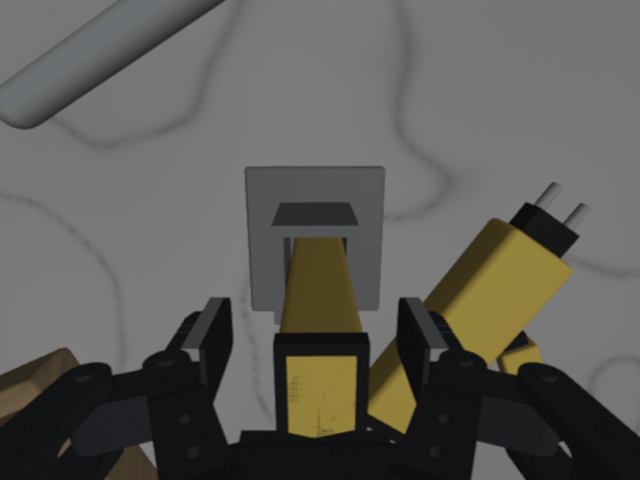

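>>> jog_arm([
  [[0.015,0.001,0,0,0],[0.015,0,0,0,0],[0.015,0,0,0,0],[0.015,0,0,0,0],[0.015,0,0,0,0]],
], squeeze=40)

```text
time_s: 14.2
tool_pos: [0.4388, 0.3053, 0.0922]
ee_rot: [3.141, -0.001, 1.189]
contact_force: [-1.7, -0.8, 4.9]
finger_gap: 0.0238
```

>>> jog_arm([
  [[0.015,0,0,0,0],[0.015,0,0,0,0]],
])

```text
time_s: 14.4
tool_pos: [0.4388, 0.3053, 0.0922]
ee_rot: [3.141, -0.001, 1.189]
contact_force: [-1.0, -0.1, 5.7]
finger_gap: 0.0236
```

>>> jog_arm([
  [[0.015,0,0,-0.006,0],[0.015,0,0,-0.01,0],[0.015,0,0,-0.012,0],[0.015,0,0,-0.015,0],[0.015,0,0,-0.02,0]],
])

```text
time_s: 14.9
tool_pos: [0.4379, 0.3049, 0.1551]
ee_rot: [-3.141, 0.001, 1.189]
contact_force: [0.2, -0.1, -1.2]
finger_gap: 0.0234
```

>>> jog_arm([
  [[0.015,0,0,-0.03,0],[0.015,0,0,-0.03,0],[0.015,0,0,-0.02,0],[0.015,0,0,-0.01,0],[0.015,0,0,0,0]],
])

```text
time_s: 15.4
tool_pos: [0.4391, 0.3056, 0.2469]
ee_rot: [3.139, -0.003, 1.189]
contact_force: [0.4, -0.6, -1.6]
finger_gap: 0.0235
```

>>> jog_arm([
  [[0.015,0,0,0,0],[0.015,0,0,0,0]],
])

```text
time_s: 15.6
tool_pos: [0.4375, 0.3047, 0.2425]
ee_rot: [-3.14, 0.002, 1.189]
contact_force: [-0.7, 0.4, -1.8]
finger_gap: 0.0234
```

```bash
python3 -c "
from h import *
st=status.state(); plan([.5155,-.0735,.24],.0515); print(st['contact_force'],st['ft_torque'])
im=cams.camera('wrist')[:,:,::-1].copy();cv2.imwrite('pics/q.png',im)
im=cams.camera('scene')[:,:,::-1].copy();cv2.imwrite('pics/q2.png',im[80:320,340:640].repeat(2,0).repeat(2,1))
for cn in ('scene',): print([(round(d['conf'],2),np.round(d['centre'],4)) for d in models.mark_of(cn,'pin_tips')],[(round(d['conf'],2),np.round(d['centre'],4)) for d in models.mark_of(cn,'meter')])"
```

```text
tool delta [-0.3219  0.2132  0.0028] norm 0.3861 dtwist 1.1375 t 15.6
[-0.72052945  0.36383034 -1.84800555] [ 0.03002768 -0.04246753  0.0332064 ]
[(0.57, array([0.4386, 0.3016, 0.16  ])), (0.52, array([0.4626, 0.4496, 0.0145])), (0.49, array([0.5304, 0.3968, 0.0047]))] [(0.88, array([0.4754, 0.4206, 0.0166])), (0.79, array([0.4411, 0.3031, 0.186 ])), (0.54, array([0.5446, 0.3999, 0.0102]))]
```

View pics/q.png

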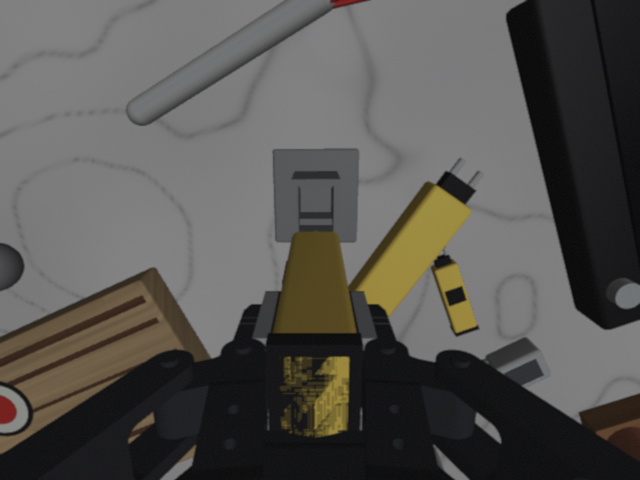

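View pics/q2.png

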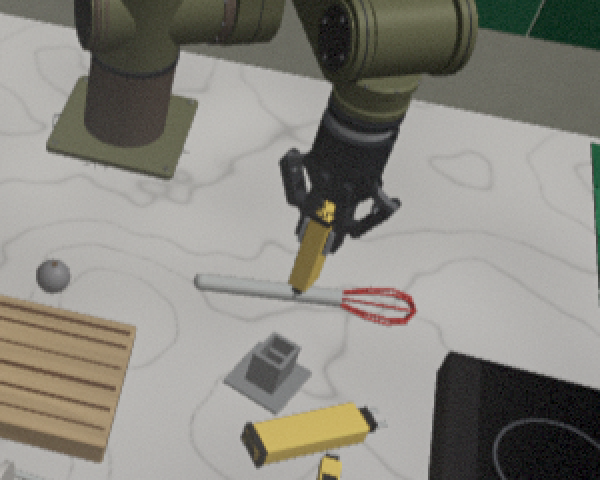

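>>> jog_arm([
  [[0.015,-0.02,0.013,0,0],[0.015,-0.032,0.021,0,0],[0.015,-0.032,0.021,0,0],[0.015,-0.032,0.021,0,0],[0.015,-0.032,0.021,0,0]],
])

```text
time_s: 16.3
tool_pos: [0.4731, 0.1302, 0.244]
ee_rot: [-3.141, 0.0, 1.189]
contact_force: [-0.0, -0.1, -1.4]
finger_gap: 0.0235
```

>>> jog_arm([
  [[0.015,-0.032,0.021,0,0],[0.015,-0.032,0.021,0,0],[0.015,-0.032,0.021,0,0],[0.015,-0.032,0.021,0,0],[0.015,-0.028,0.018,0,0]],
])

```text
time_s: 16.8
tool_pos: [0.5097, -0.053, 0.244]
ee_rot: [-3.141, 0.0, 1.188]
contact_force: [0.0, -0.5, -1.6]
finger_gap: 0.0238
```

>>> jog_arm([
  [[0.015,-0.018,0.012,0,0.09],[0.015,0,0,0,0.1],[0.015,0,0,0,0.1],[0.015,0,0,0,0.1],[0.015,0,0,0,0.1]],
])

```text
time_s: 17.3
tool_pos: [0.514, -0.0725, 0.2438]
ee_rot: [-3.141, 0.001, 0.695]
contact_force: [-0.0, -0.5, -1.0]
finger_gap: 0.0238
```

>>> jog_arm([
  [[0.015,0,0,0,0.1],[0.015,0,0,0,0.1],[0.015,0,0,0,0.1],[0.015,0,0,0,0.1],[0.015,0,0,0,0.1]],
])

```text
time_s: 17.8
tool_pos: [0.514, -0.0723, 0.2438]
ee_rot: [-3.141, 0.001, 0.195]
contact_force: [-0.6, -0.3, -0.9]
finger_gap: 0.0237
```

>>> jog_arm([
  [[0.015,0,0,0,0.1],[0.015,0,0,0,0.048],[0.015,0,0,0,0],[0.015,0,0,0,0],[0.015,0,0,0,0]],
])

```text
time_s: 18.3
tool_pos: [0.5141, -0.0723, 0.2442]
ee_rot: [-3.142, 0.0, 0.052]
contact_force: [-0.1, -0.1, -1.6]
finger_gap: 0.0236
```

```bash
python3 -c "
from h import *
st=status.state(); plan([.5155,-.0735,.14],.0506); print(st['contact_force'],st['ft_torque'])
im=cams.camera('wrist')[:,:,::-1].copy();cv2.imwrite('pics/r.png',im)
for q in ('spot','pin_tips'): print([(round(d['conf'],2),np.round(d['centre'],4)) for d in models.mark_of('wrist',q)])
im=cams.camera('scene')[:,:,::-1].copy();cv2.imwrite('pics/r2.png',im[80:320,200:500].repeat(2,0).repeat(2,1))
for cn in ('scene',): print([(round(d['conf'],2),np.round(d['centre'],4)) for d in models.mark_of(cn,'pin_tips')],[(round(d['conf'],2),np.round(d['centre'],4)) for d in models.mark_of(cn,'meter')])"
```

```text
tool delta [0.0014 0.0013 0.1042] norm 0.1042 dtwist 0.0011 t 18.3
[-0.13517629 -0.05749198 -1.58756815] [0.01432743 0.0323289  0.00452267]
[(0.9, array([ 0.5132, -0.074 ,  0.0392]))]
[]
[(0.58, array([0.4634, 0.4475, 0.0146])), (0.5, array([0.5304, 0.3968, 0.0091])), (0.36, array([ 0.5152, -0.0718,  0.1585]))] [(0.84, array([0.5472, 0.4006, 0.0122])), (0.75, array([0.4772, 0.4174, 0.0185])), (0.68, array([ 0.5185, -0.0721,  0.1898]))]
```

View pics/r.png

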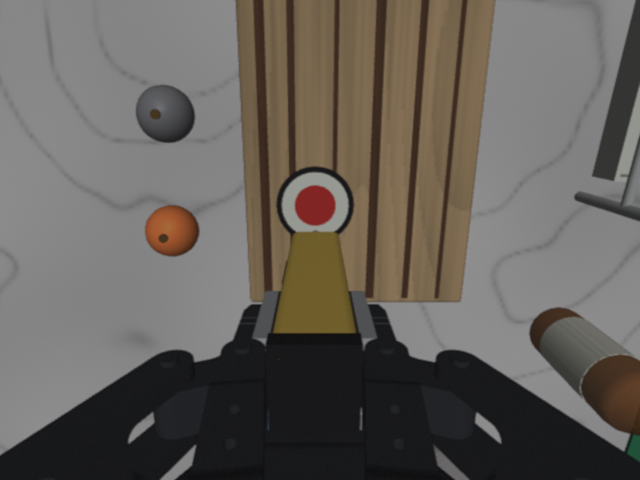

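View pics/r2.png

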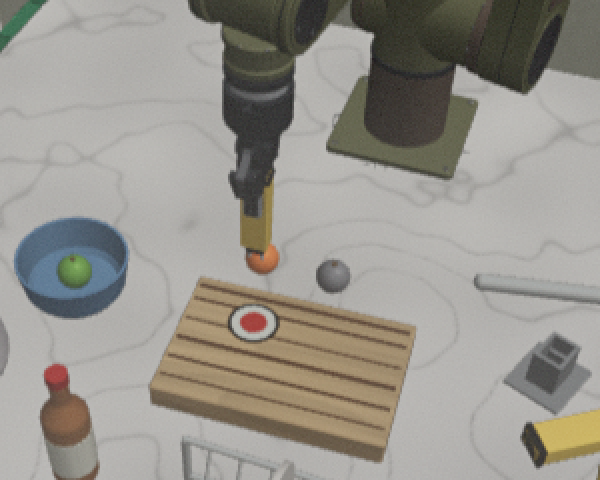

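```bash
python3 -c "
from h import *
st=status.state()
im=cv2.imread('pics/r.png')[:,:,::-1]
r=cv2.inRange(im,(100,0,0),(255,70,70)); n,l,s,c=cv2.connectedComponentsWithStats(r)
for k in np.argsort(-s[1:,4])[:1]+1: print(s[k],c[k],ray('wrist',c[k],.04,st))
# stripes: dark pixel centroids per row
for x0,x1,xa,xb in ((250,275,250,280),(283,297,285,305),(362,386,362,386),(400,432,400,432)):
  pts=[]
  for v in range(5,290,4):
    xa_=xa; row=im[v,xa:xb].astype(float).sum(1); w=np.clip(np.median(row)-60-row,0,None)
    if w.sum()>30: pts.append(ray('wrist',((w*np.arange(xa,xb)).sum()/w.sum(),v),.04,st)[:2])
  pts=np.array(pts)
  if len(pts)>10: 
    vx,vy,_,_=cv2.fitLine(pts.astype(np.float32),cv2.DIST_HUBER,0,.01,.01).ravel(); print(len(pts),np.degrees(np.arctan2(vy,vx))%180)
"
```

```text
[ 295  186   40   39 1220] [314.73442623 205.04508197] [ 0.51431042 -0.07405772  0.04      ]
72 92.92012
58 92.77199
72 92.94237
72 92.89784
```

>>> jog_arm([
  [[0.015,0.0005,0.0015,0.025,0],[0.015,0,0,0.03,0],[0.015,0,0,0.025,0],[0.015,0,0,0.015,0],[0.015,0,0,0.01,0]],
])

```text
time_s: 19.1
tool_pos: [0.5142, -0.0737, 0.138]
ee_rot: [-3.141, 0.002, 0.051]
contact_force: [0.1, 0.4, -0.6]
finger_gap: 0.0237
```

>>> jog_arm([
  [[0.015,0,0,0,0],[0.015,0,0,0,0],[0.015,0,0,0,0]],
])

```text
time_s: 19.4
tool_pos: [0.5158, -0.074, 0.141]
ee_rot: [3.141, -0.003, 0.051]
contact_force: [0.2, 0.2, -1.0]
finger_gap: 0.0235
```

```bash
python3 -c "
from h import *
st=status.state(); plan([.5147,-.0738,.117],.0506); print(st['contact_force'],st['ft_torque'],st['tool_pos'])
im=cams.camera('wrist')[:,:,::-1].copy();cv2.imwrite('pics/s.png',im)
im=cams.camera('scene')[:,:,::-1].copy();cv2.imwrite('pics/s2.png',cv2.resize(im[150:270,260:400],None,fx=5,fy=5,interpolation=cv2.INTER_CUBIC))
print(proj('scene',[.5147,-.0738,.04]))
"
```

```text
tool delta [-0.0012 -0.0003  0.024 ] norm 0.024 dtwist 0.0005 t 19.4
[ 0.17058921  0.19176437 -1.03063143] [-0.03995535 -0.02524831  0.00904141] [ 0.51580583 -0.07403392  0.14098394]
[325.96508168 241.74503415]
```

View pics/s.png

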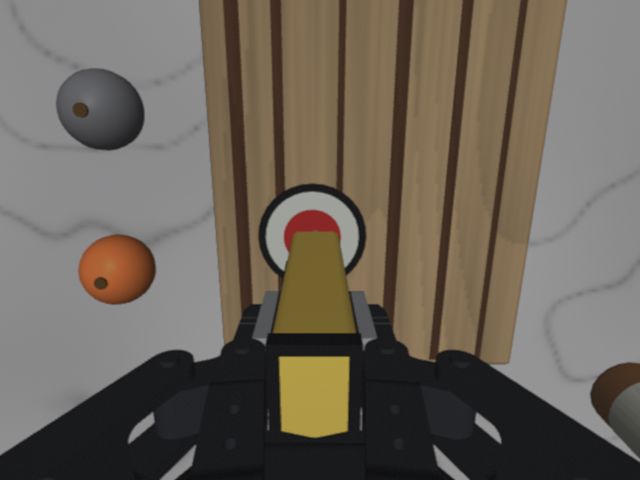

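View pics/s2.png

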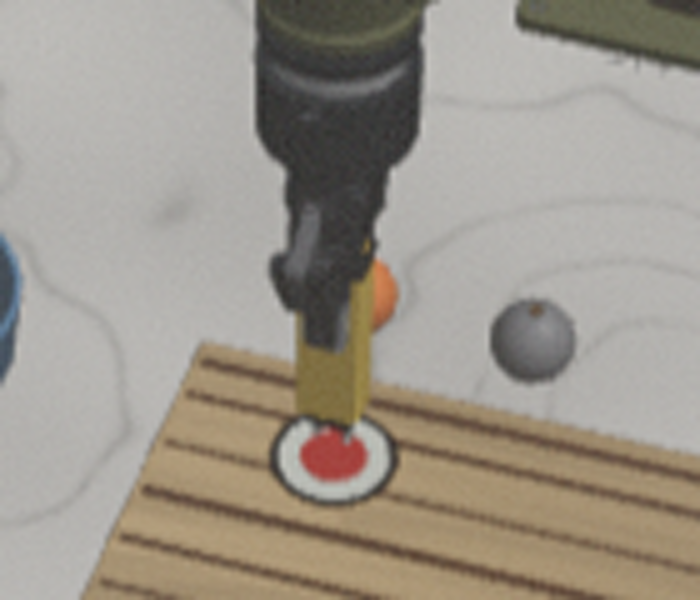

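>>> jog_arm([
  [[0.015,0,0,0.006,0],[0.015,0,0,0.005,0],[0.015,0,0,0.002,0],[0.015,0,0,0,0],[0.015,0,0,0,0]],
])

```text
time_s: 20.0
tool_pos: [0.5147, -0.0738, 0.1262]
ee_rot: [-3.141, 0.0, 0.051]
contact_force: [0.2, 0.5, -1.8]
finger_gap: 0.0235
```

>>> jog_arm([
  [[0.015,0,0,0,0],[0.015,0,0,0,0]],
])

```text
time_s: 20.2
tool_pos: [0.5149, -0.0738, 0.1265]
ee_rot: [3.142, -0.0, 0.051]
contact_force: [-0.3, 0.4, -1.2]
finger_gap: 0.0238
```

>>> jog_arm([
  [[0.015,0,0,0.001,0],[0.015,0,0,0.001,0],[0.015,0,0,0,0],[0.015,0,0,0,0],[0.015,0,0,0,0]],
])

```text
time_s: 20.7
tool_pos: [0.5148, -0.0738, 0.1244]
ee_rot: [3.142, -0.0, 0.051]
contact_force: [-0.1, 0.4, -1.4]
finger_gap: 0.0233
```

>>> jog_arm([
  [[0.015,0,0,0.001,0],[0.015,0,0,0.001,0],[0.015,0,0,0,0],[0.015,0,0,0,0]],
])

```text
time_s: 21.1
tool_pos: [0.5147, -0.0738, 0.1223]
ee_rot: [-3.142, 0.0, 0.051]
contact_force: [-0.2, 0.0, -1.1]
finger_gap: 0.0237
```

>>> jog_arm([
  [[0.015,0,0,0.001,0],[0.015,0,0,0,0],[0.015,0,0,0,0]],
])

```text
time_s: 21.4
tool_pos: [0.5148, -0.0738, 0.1215]
ee_rot: [3.142, -0.0, 0.051]
contact_force: [-0.5, -1.0, -0.9]
finger_gap: 0.0239
```

>>> jog_arm([
  [[0.015,0,0,0.001,0],[0.015,0,0,0,0],[0.015,0,0,0,0]],
])

```text
time_s: 21.7
tool_pos: [0.5148, -0.0738, 0.1205]
ee_rot: [3.142, -0.0, 0.051]
contact_force: [-0.3, -0.9, 0.7]
finger_gap: 0.0234
```

>>> jog_arm([
  [[0.015,0,0,0,0]],
])

```text
time_s: 21.8
tool_pos: [0.5148, -0.0738, 0.1204]
ee_rot: [3.142, -0.0, 0.051]
contact_force: [0.1, -0.5, 0.3]
finger_gap: 0.0235
```

>>> jog_arm([
  [[0.015,0,0,0.001,0],[0.015,0,0,0,0],[0.015,0,0,0,0]],
])

```text
time_s: 22.1
tool_pos: [0.5148, -0.0738, 0.1194]
ee_rot: [3.142, -0.0, 0.051]
contact_force: [0.6, -0.5, 0.3]
finger_gap: 0.0237
```

>>> jog_arm([
  [[0.015,0,0,0,0]],
])

```text
time_s: 22.2
tool_pos: [0.5148, -0.0738, 0.1194]
ee_rot: [3.141, -0.0, 0.051]
contact_force: [-0.5, -0.2, 0.9]
finger_gap: 0.0236
```

>>> jog_arm([
  [[0.015,0,0,0,0]],
])

```text
time_s: 22.3
tool_pos: [0.5148, -0.0738, 0.1194]
ee_rot: [3.142, -0.0, 0.051]
contact_force: [0.4, 0.4, 0.8]
finger_gap: 0.0236
```

>>> jog_arm([
  [[0.015,0,0,0,0]],
])

```text
time_s: 22.4
tool_pos: [0.5148, -0.0738, 0.1194]
ee_rot: [3.142, -0.0, 0.051]
contact_force: [-0.1, 0.2, 0.4]
finger_gap: 0.0236
```

>>> jog_arm([
  [[0.015,0,0,0.001,0],[0.015,0,0,0,0],[0.015,0,0,0.001,0],[0.015,0,0,0,0]],
])

```text
time_s: 22.8
tool_pos: [0.5148, -0.0738, 0.1174]
ee_rot: [3.142, -0.0, 0.051]
contact_force: [0.3, -0.7, 1.7]
finger_gap: 0.0234
```

>>> jog_arm([
  [[0.015,0,0,0,0]],
])

```text
time_s: 22.9
tool_pos: [0.5149, -0.0738, 0.1175]
ee_rot: [3.142, -0.0, 0.051]
contact_force: [-0.5, -0.3, 2.1]
finger_gap: 0.0236
```

>>> jog_arm([
  [[0.015,0,0,0,0]],
])

```text
time_s: 23.0
tool_pos: [0.5148, -0.0738, 0.1174]
ee_rot: [3.142, -0.0, 0.051]
contact_force: [0.1, -0.1, 2.5]
finger_gap: 0.0236
```

>>> jog_arm([
  [[0.015,0,0,0,0]],
])

```text
time_s: 23.1
tool_pos: [0.5148, -0.0738, 0.1174]
ee_rot: [3.142, -0.0, 0.051]
contact_force: [0.5, -0.4, 2.3]
finger_gap: 0.0233
```

>>> jog_arm([
  [[0.015,0,0,0,0]],
])

```text
time_s: 23.2
tool_pos: [0.5148, -0.0738, 0.1174]
ee_rot: [3.142, -0.0, 0.051]
contact_force: [-0.7, -0.2, 1.7]
finger_gap: 0.0235
```

```bash
python3 -c "
from h import *
f=[]
im=cams.camera('wrist')[:,:,::-1].copy();cv2.imwrite('pics/t.png',im);f.append(status.state()['contact_force'])
im=cams.camera('scene')[:,:,::-1].copy();f.append(status.state()['contact_force'])
for _ in range(6): cams.camera('top'); f.append(status.state()['contact_force'])
print(np.round(f,2)[:,2],np.mean(f,0),status.state()['tool_pos'],status.state()['time_s'])
cv2.imwrite('pics/t2.png',cv2.resize(im[170:270,270:390],None,fx=6,fy=6,interpolation=cv2.INTER_CUBIC))
cv2.imwrite('pics/t3.png',im)
"
```

```text
[1.98 2.06 1.26 2.18 1.98 1.8  2.16 1.53] [0.19873806 0.11461604 1.87010222] [ 0.51482019 -0.07382854  0.1173919 ] 23.6
```

View pics/t.png

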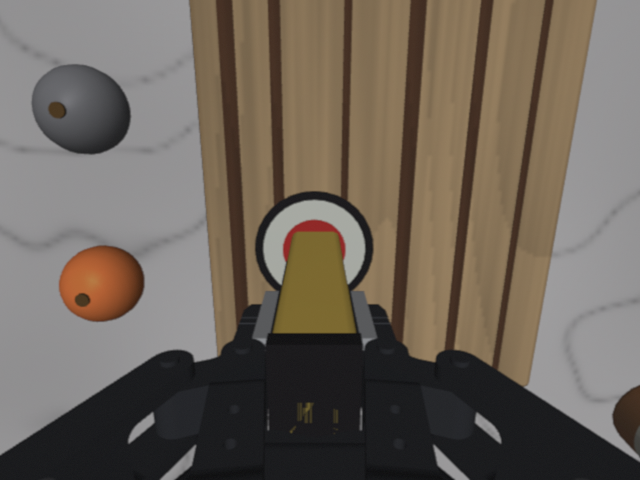

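View pics/t2.png

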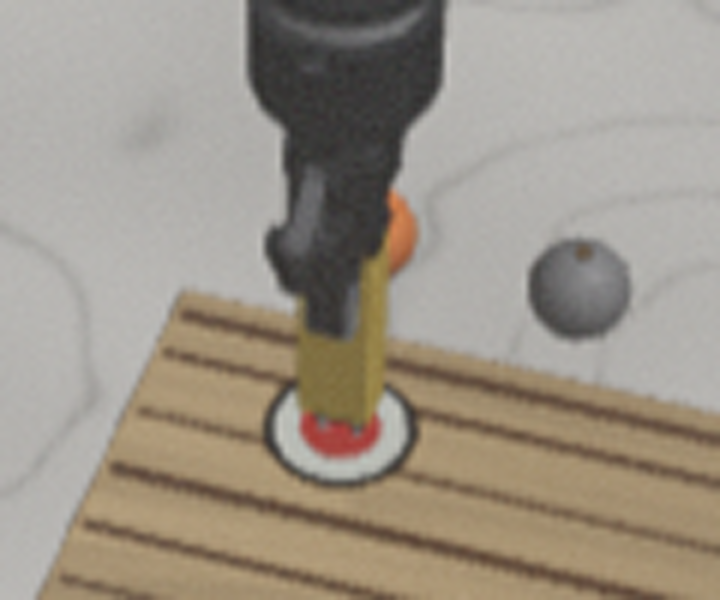

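```bash
python3 -c "
from h import *
for q in ('bowl','lime'): print(q,[(round(d['conf'],2),np.round(d['centre'],4)) for d in models.mark_of('scene',q)])
print(status.state()['contact_force'],status.state()['time_s']); robot.close_job()"
```

```text
bowl [(0.75, array([ 0.5182, -0.0725,  0.0604])), (0.64, array([ 0.5049, -0.3339, -0.0027]))]
lime [(0.82, array([ 0.3791, -0.0014,  0.0265])), (0.56, array([ 0.5006, -0.3383,  0.0325])), (0.55, array([ 0.3828, -0.1085,  0.0241]))]
[ 0.621583   -0.16119901  2.47049616] 23.7
the job is handed in; nothing more can be done
```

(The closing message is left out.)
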